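# Clamp the waiting carving blank in the holder of its width

## Robot

A 6-joint arm with a two-finger parallel gripper is mounted at the origin on the work surface. World frame = base frame: x ahead of the robot, y to its left, z up, the work surface at z = 0. Lengths are in m, angles in rad, forces in N, time in s.
With the tool pointing down it reaches from about 0.4 to 0.825 m from the base axis. Payload 7 kg.
Tool frame: the origin (TCP) lies at the very end of the fingers, on their centre line; the grasp point (between the pads) lies 19 mm behind it (arm.grasp_offset is the distance from the TCP to the grasp point, in m); z points along the fingers, y is the line along which they close (so a half turn about z gives the same grasp; the last joint's range is limited). The gripper opens to 88 mm and grips with 3 to 60 N. Pads are 19 mm wide; open, the fingers measure 130 mm over their backs; the gripper's body (78 mm by 193 mm) begins 47 mm behind the grasp point.
Start: joints at [-0.984, 0.359, 0.012, 0, -1.224, -0.288], TCP at [0.199, -0.645, 0.227] pointing down, gripper open.
Joint ranges: [-3.07, 3.07], [-1.43, 2.12], [-1.02, 1.25], [-3.03, 1.67], [-3.05, -0], [-3.03, 3.03]. Speed limits (rad/s): [2.39, 2.39, 3.01, 3.14, 3.14, 3.14].

## Interface

Orientations are given as [roll, pitch, yaw] about the fixed x, y, z axes, in that order (R = Rz(yaw) Ry(pitch) Rx(roll)).
In Python, from station import get_state, cams, arm, nets gives the robot as it stands.
- The arm moves only by the shell command python3 -m creep 'ROWS' [FORCE]. ROWS is a JSON object of lists of equal length, an entry for each row: "translation": the shift along the world's x, y, z in mm, a list of three; "spin": the turn about the world's z in rad; "gripper": the opening, from 0 (shut) to 1 (fully open). In form: {"translation": [[dx, dy, dz], ...], "spin": [spin, ...], "gripper": [gripper, ...]}. A call has 1 to 8 rows; each row shifts and turns the commanded pose from where the row before left it; what a row does not reach is not made up. A row lasts 1/10 s, in which the tool goes at most 50 mm and 8.59 degrees, less where a joint would pass 70% of its speed; a pose out of reach is approached as far as the arm can. A call is refused whole if a number of a shift passes 50 or a number of a turn 0.15, either way. A call with a gripper value outside its range is refused whole. The fingers move at their own pace and stop on an object; FORCE is the grip in N (left out, the last holds). Time passes only in rows, so rows that do not move let the fingers close. It gives the time, the measured TCP pose, the force, the opening and the grip force at its end, in the units of the state.
- get_state(): the state, without advancing time (a new reading comes with each control period).
- cams.grab_frame(name): name is "scene" or "top"; returns a dict with "img" (400x640x3 uint8, red, green, blue), "mtx" (3x3 intrinsics, pixels), "R" (3x3) and "t" (3): a world point X has camera coordinates R X + t. Camera axes: x right, y down, z forward; pixel columns grow to the right and rows downward; lengths in m; the calibration is good to about 2 mm. A picture is of the moment at which its call begins. There is no depth.
- arm.job_done(): hands the job in; it is judged then, once.
Trained networks look in the newest picture that a camera, given by its name, has taken for a name from the list of things; names that differ only in an ending like _2 or _b are one class to them, and where a whole thing is asked for, a point or a joint stands for the part that bears it (a point fixed in the world has none). Each returns a list of dicts, best first, with "confidence" (0 to 1); they miss things now and then, are a little off and sometimes report something else, mostly with a low value. They report only what shows in the picture. A call takes as long as a camera call. They do not tell look-alikes from the thing itself.
- nets.search_frame(camera, label): "centre" ([x, y, z] in m, in world coordinates, good to about 4 mm: the middle of the surface that is visible of it).
- nets.pinpoint(camera, label): "centre" ([x, y, z] in m, in world coordinates, good to about 4 mm: a listed point, or the origin of a listed thing).
The state is a dict: "t": time; "q": joint angles; "qd": joint speeds; "joint_efforts": joint torques, N m; "eef_pos": TCP position; "ee_rot": TCP orientation; "force": force on the tool from outside, world axes, zero at the start; "moment": the same for the moment, N m; "width": finger opening in m; "gripper_force": force on a finger pad.
Only numpy, scipy, OpenCV 4.12 (cv2) and the standard library are available. Lean on these libraries where they do the work, as an engineer would, in place of code of your own. Each camera call takes 0.05 s, during which the arm holds its last target. There are 200 camera calls.

## Task

One wood blank lies waiting in the middle of the bench, between the narrow holder on the left and the wide holder on the right; the other blank is set aside at the back. See which one is waiting and slide it into the holder made for its width, pressing it in against the sprung jaw until both catches have snapped in behind it, so that it stays clamped. Press steadily rather than ramming it, as the soft wood bruises, and leave the other blank, the mallet, the gouge and the cup where they are.

Things in the scene. Friction and masses are not known exactly. Their poses are not given: they have to be found in the camera images.
- narrow_blank: The narrow blank: flat light-wood block, fluted top, 120 mm along its x, 90 mm along its y, 28 mm thick, about 0.18 kg (x 0.7 to 1.5), slides on the bench. Origin: centre of underside; same after a half turn. At the start either blank may be the one in the middle (x under 0.65 m), the other is set aside at the back (x over 0.76 m).
- wide_blank: The wide blank: flat light-wood block, fluted top, 120 mm along its x, 140 mm along its y, 28 mm thick, about 0.28 kg (x 0.7 to 1.5), slides on the bench. Origin: centre of underside; same after a half turn. At the start either blank may be the one in the middle (x under 0.65 m), the other is set aside at the back (x over 0.76 m).
- narrow_holder: Holder of the narrow blank, fixed on the left (+y) side. Its x axis is level and points INTO it; origin on the bench, on the centre line, between the catch tips. Two wood rails 24 mm high, 94 mm apart, x = 12 to 185 mm, fronts rounded from x = 2 mm. Before them two sprung steel catch arms, 22 mm high (pivot pins 28), form a funnel: 116 mm apart at x = -43 mm, 76 mm at the tips.
- narrow_seat (a point): Bench point (axes as the narrow holder, 63 mm in) under a clamped blank's origin. The blank goes in flat, 120 mm sides along the rails; it must push the jaw back 7 to 8 mm for both tips to snap in behind its trailing end, then comes back to rest on them. Its origin can go at most 4 mm past this point (hard stop). Pushing it home takes 9 to 16 N.
- wide_holder: Holder of the wide blank, fixed on the right (-y) side. Its x axis is level and points INTO it; origin on the bench, on the centre line, between the catch tips. Two wood rails 24 mm high, 144 mm apart, x = 12 to 185 mm, fronts rounded from x = 2 mm. Before them two sprung steel catch arms, 22 mm high (pivot pins 28), form a funnel: 166 mm apart at x = -43 mm, 126 mm at the tips.
- wide_seat (a point): Bench point (axes as the wide holder, 63 mm in) under a clamped blank's origin. The blank goes in flat, 120 mm sides along the rails; it must push the jaw back 7 to 8 mm for both tips to snap in behind its trailing end, then comes back to rest on them. Its origin can go at most 4 mm past this point (hard stop). Pushing it home takes 9 to 16 N.
- narrow_jaw (a joint): Sprung jaw at the far end of the narrow holder: 25 mm thick, top 27 mm high, face 117 mm in from the holder origin at rest. Metres pushed back: 0 at rest, 0.010 at its hard stop, about 0.006 with a blank clamped; spring force 3 N at 0, 7 N at 0.010.
- narrow_catch_left (a joint): Sprung catch arm of the narrow holder on its +y side (56 mm long, holder frame): radians swung outwards, 0 at rest and when snapped in, about 0.1 to 0.2 while a blank passes; springs back by itself.
- narrow_catch_right (a joint): Sprung catch arm of the narrow holder on its -y side (56 mm long, holder frame): radians swung outwards, 0 at rest and when snapped in, about 0.1 to 0.2 while a blank passes; springs back by itself.
- wide_jaw (a joint): Sprung jaw at the far end of the wide holder: 25 mm thick, top 27 mm high, face 117 mm in from the holder origin at rest. Metres pushed back: 0 at rest, 0.010 at its hard stop, about 0.006 with a blank clamped; spring force 3 N at 0, 7 N at 0.010.
- wide_catch_left (a joint): Sprung catch arm of the wide holder on its +y side (56 mm long, holder frame): radians swung outwards, 0 at rest and when snapped in, about 0.1 to 0.2 while a blank passes; springs back by itself.
- wide_catch_right (a joint): Sprung catch arm of the wide holder on its -y side (56 mm long, holder frame): radians swung outwards, 0 at rest and when snapped in, about 0.1 to 0.2 while a blank passes; springs back by itself.
- mallet: Bystander: carver's mallet lying at the back left, head 75 x 120 x 75 mm, handle 190 mm long; origin under the head's centre.
- gouge: Bystander: gouge lying at the back right, 230 mm long, 28 mm thick handle; origin under the ferrule.
- cup: Bystander: terracotta cup at the left near the robot, 76 mm wide, 95 mm tall; origin under its centre.
Things that resemble listed ones, but are neither listed nor needed, are in the scene too. What is shaped like the wide_blank but grey is not meant.

How it is judged:
By the outcome, as a careful person would: the job done as asked, in the order asked, and still so for the second after the job is handed in, with the robot touching nothing.
It also fails if it takes over 64 s, if anything falls off the work surface, if the arm or the gripper's body presses on something with over 40 N, if the wrist force passes 120 N, or if a joint passes its speed limit or range.

## Working session

There is one attempt and no reset: what is moved stays moved. The work goes in short steps, Python scripts to look and compute and a shell command to move; the robot and the scene stay as the last step left them, time stands still between calls to the robot, and variables do not carry over. Pictures are saved under pics/ and viewed, at most 10 in all, crops included, and the job is handed in when it is done.

```bash
mkdir -p pics
python3 - <<'E'
from station import get_state,cams,arm,nets
import cv2,numpy as np
s=get_state();print(s['t'],s['eef_pos'],s['ee_rot'],s['width'],s['force'])
for c in ['scene','top']:
    f=cams.grab_frame(c);cv2.imwrite(f'pics/{c}0.png',f['img'][:,:,::-1])
    np.savez(f'{c}.npz',**f)
    for l in ['narrow_blank','wide_blank','narrow_holder','wide_holder','narrow_seat','wide_seat']:
        print(c,l,[(np.round(d['centre'],3).tolist(),round(d['confidence'],2)) for d in nets.pinpoint(c,l)[:3]])
E
```

```text
0.0 [ 0.1985091  -0.64464754  0.22564614] [ 3.13997679e+00 -1.13269574e-04 -2.84298976e+00] 0.08756362484812333 [-0.69106271 -0.49613625 -0.23866335]
scene narrow_blank [([0.775, -0.009, 0.002], 0.67)]
scene wide_blank [([0.571, 0.027, -0.001], 0.85), ([0.262, -0.308, 0.0], 0.71), ([0.354, -0.075, -0.002], 0.66)]
scene narrow_holder [([0.536, 0.203, 0.0], 0.94)]
scene wide_holder [([0.562, -0.218, -0.004], 0.55)]
scene narrow_seat [([0.541, 0.268, 0.001], 0.82)]
scene wide_seat [([0.565, -0.279, 0.002], 0.62)]
top narrow_blank [([0.778, -0.014, -0.004], 0.77)]
top wide_blank [([0.357, -0.077, -0.004], 0.88), ([0.262, -0.312, 0.002], 0.76), ([0.568, 0.026, 0.0], 0.66)]
top narrow_holder [([0.346, 0.317, 0.0], 0.47)]
top wide_holder []
top narrow_seat []
top wide_seat []
```

View pics/top0.png

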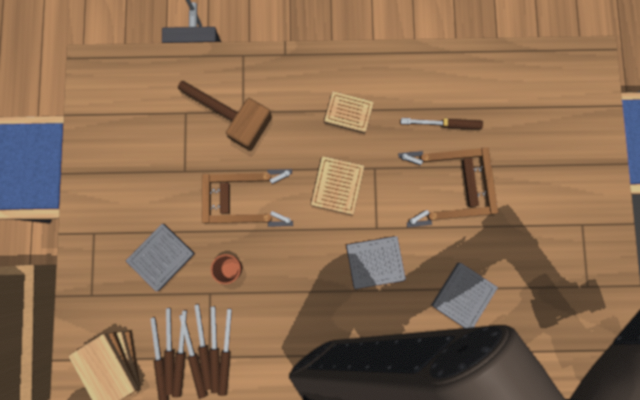

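View pics/scene0.png

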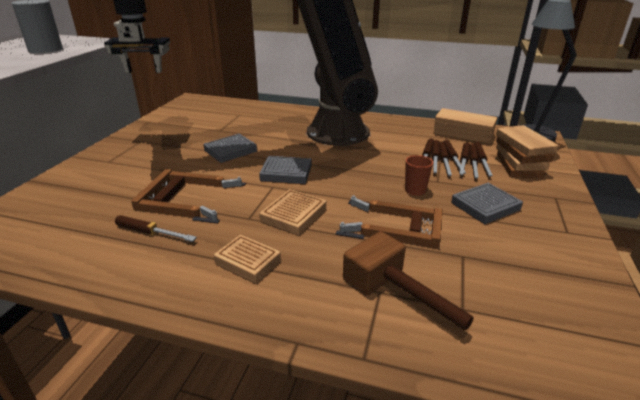

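The top view shows two light-wood blanks: one waiting at (338,185) and one set aside at (349,112). Three grey look-alikes sit at (376,262), (465,295) and (160,257). The light one at (338,185) is the one meant. Next I'll measure its size in a rectified crop, which also confirms the holder.

```bash
cat > h.py <<'E'
import numpy as np,cv2
# rectified map: 1.25px/mm ; col=(Y0-y)*S, row=(X1-x)*S
def rect(f,z,X1,Y0,w,h,S):
    K,R,t=f['mtx'],f['R'],f['t']
    H=K@np.c_[R[:,0],R[:,1],R[:,2]*z+t]           # world(x,y,1)->pix
    A=np.array([[0,-1/S,X1],[-1/S,0,Y0],[0,0,1]])  # (c,r)->(x,y)
    return cv2.warpPerspective(f['img'],np.linalg.inv(H@A),(w,h),flags=cv2.INTER_CUBIC) if 0 else cv2.warpPerspective(f['img'],H@A,(w,h),flags=cv2.INTER_CUBIC|cv2.WARP_INVERSE_MAP)
def blanks(f,z=.028,S=1000):
    im=rect(f,z,.86,.4,800,400,S)
    hsv=cv2.cvtColor(im,cv2.COLOR_RGB2HSV)
    m=cv2.inRange(hsv,(12,60,165),(32,190,255))
    m=cv2.morphologyEx(m,cv2.MORPH_CLOSE,np.ones((9,9)));m=cv2.morphologyEx(m,cv2.MORPH_OPEN,np.ones((15,15)))
    out=[]
    for c in cv2.findContours(m,cv2.RETR_EXTERNAL,cv2.CHAIN_APPROX_NONE)[0]:
        if cv2.contourArea(c)<4000: continue
        (cx,cy),(w,h),a=cv2.minAreaRect(c)
        b=cv2.boxPoints(((cx,cy),(w,h),a))
        out.append((.86-cy/S,.4-cx/S,w,h,a,[[round(.86-q[1]/S,4),round(.4-q[0]/S,4)] for q in b]))
    return out
E
python3 - <<'E'
from h import *
f=dict(np.load('top.npz'))
for b in blanks(f): print(b)
im=rect(f,.024,.68,-.08,600,420,2000)   # wide holder
im2=rect(f,.028,.66,.12,400,420,2000)
cv2.imwrite('pics/wh.png',im[:,:,::-1])
cv2.imwrite('pics/bl.png',im2[:,:,::-1])
E
```

```text
(0.522, -0.20099999999999996, 122.0, 236.0, 90.0, [[np.float32(0.583), np.float32(-0.083)], [np.float32(0.583), np.float32(-0.319)], [np.float32(0.461), np.float32(-0.319)], [np.float32(0.461), np.float32(-0.083)]])
(0.5800255737304687, 0.08705206298828128, 442.05352783203125, 251.212646484375, 7.733597755432129, [[np.float32(0.4853), np.float32(0.323)], [np.float32(0.7342), np.float32(0.2892)], [np.float32(0.6747), np.float32(-0.1489)], [np.float32(0.4258), np.float32(-0.1151)]])
(0.681, 0.34650000000000003, 78.0, 107.0, 90.0, [[np.float32(0.72), np.float32(0.4)], [np.float32(0.72), np.float32(0.293)], [np.float32(0.642), np.float32(0.293)], [np.float32(0.642), np.float32(0.4)]])
(0.7905, -0.0605, 139.0, 677.0, 90.0, [[np.float32(0.86), np.float32(0.278)], [np.float32(0.86), np.float32(-0.399)], [np.float32(0.721), np.float32(-0.399)], [np.float32(0.721), np.float32(0.278)]])
(0.8255, 0.34500000000000003, 69.0, 110.0, 90.0, [[np.float32(0.86), np.float32(0.4)], [np.float32(0.86), np.float32(0.29)], [np.float32(0.791), np.float32(0.29)], [np.float32(0.791), np.float32(0.4)]])
```

View pics/wh.png

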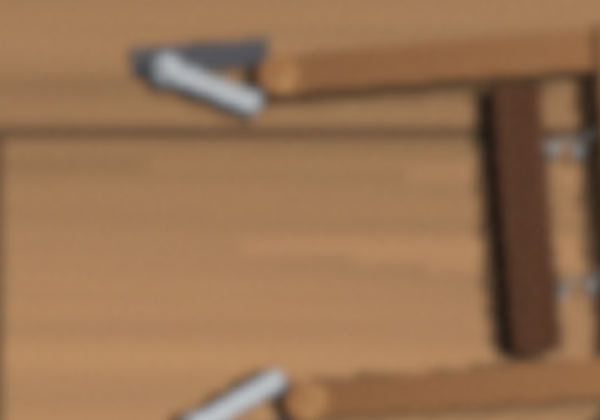

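View pics/bl.png

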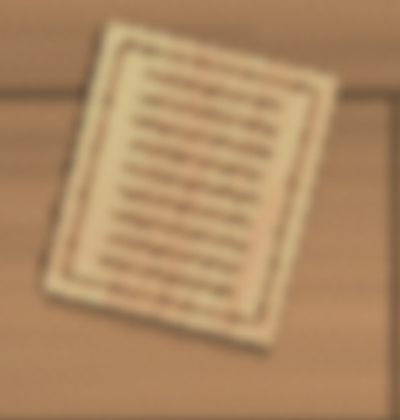

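In the crop, the waiting blank has corners (107,22), (340,78), (270,350) and (42,292). At 2 px/mm its sides are 120 and 140 mm, so it is the **wide blank**, centred at (0.567, 0.025) with its x axis at about -104°.

The wide holder's tips are near (258,113) and (283,369), 127 mm apart, and its jaw face runs (488,90)-(510,350). That puts its origin at about (0.560, -0.216), heading about -85.4°, with the seat at (0.565, -0.278), which agrees with the net.

Plan:
1. Push the +x side flush with two fingers. This squares the blank and brings it onto the holder line.
2. Push the trailing face towards -y.

```bash
python3 -m creep '{"translation":[[20,27.5,0],[20,27.5,0],[20,27.5,0],[20,27.5,0],[20,27.5,0],[20,27.5,0],[20,27.5,0],[20,27.5,0]],"spin":[-0.027,-0.027,-0.027,-0.027,-0.027,-0.027,-0.027,-0.027],"gripper":[0.8,0.8,0.8,0.8,0.8,0.8,0.8,0.8]}'
python3 -m creep '{"translation":[[20,27.5,0],[20,27.5,0],[20,27.5,0],[20,27.5,0],[20,27.5,0],[20,27.5,0],[20,27.5,0],[20,27.5,0]],"spin":[0,0,0,0,0,0,0,0],"gripper":[0.8,0.8,0.8,0.8,0.8,0.8,0.8,0.8]}'
python3 -m creep '{"translation":[[20,27.5,0],[20,27.5,0],[20,27.5,0],[20,27.5,0],[20,27.5,0],[20,27.5,0],[20,27.5,0],[10,27.5,0]],"spin":[0,0,0,0,0,0,0,0],"gripper":[0.8,0.8,0.8,0.8,0.8,0.8,0.8,0.8]}'
```

```text
t: 1.5
eef_pos: [0.3594, -0.4239, 0.2268]
ee_rot: [-3.141, 0.0, -3.06]
force: [0.7, 0.1, -0.3]
width: 0.0701
gripper_force: 0.0
t: 2.3
eef_pos: [0.5194, -0.2038, 0.2269]
ee_rot: [-3.141, 0.001, -3.059]
force: [-0.8, -0.7, 0.4]
width: 0.0705
gripper_force: 0.0
t: 3.1
eef_pos: [0.6699, 0.0162, 0.2262]
ee_rot: [-3.141, -0.0, -3.059]
force: [0.9, -0.2, -0.6]
width: 0.0702
gripper_force: 0.0
```

```bash
python3 -m creep '{"translation":[[10,4,-35],[0,0,-35],[0,0,-35],[0,0,-35],[0,0,-30],[0,0,-20],[0,0,-15],[0,0,-10]],"spin":[0,0,0,0,0,0,0,0],"gripper":[0.8,0.8,0.8,0.8,0.8,0.8,0.8,0.8]}'
python3 -m creep '{"translation":[[0,0,0],[-5,0,0],[-5,0,0],[-5,0,0],[-5,0,0],[-3,0,0],[-3,0,0],[0,0,0]],"spin":[0,0,0,0,0,0,0,0],"gripper":[0.8,0.8,0.8,0.8,0.8,0.8,0.8,0.8]}'
python3 - <<'E'
from station import cams
import numpy as np,cv2
from h import *
f=cams.grab_frame('top');np.savez('top.npz',**f)
cv2.imwrite('pics/p1.png',rect(f,.028,.78,.15,500,600,1667)[:,:,::-1])
E
```

```text
t: 3.9
eef_pos: [0.6785, 0.0188, 0.0104]
ee_rot: [-3.141, -0.001, -3.059]
force: [0.3, -0.5, -0.0]
width: 0.0701
gripper_force: 0.0
t: 4.7
eef_pos: [0.6532, 0.0192, 0.0123]
ee_rot: [3.141, 0.002, -3.059]
force: [3.1, 1.2, 2.2]
width: 0.0702
gripper_force: 1.2
```

View pics/p1.png

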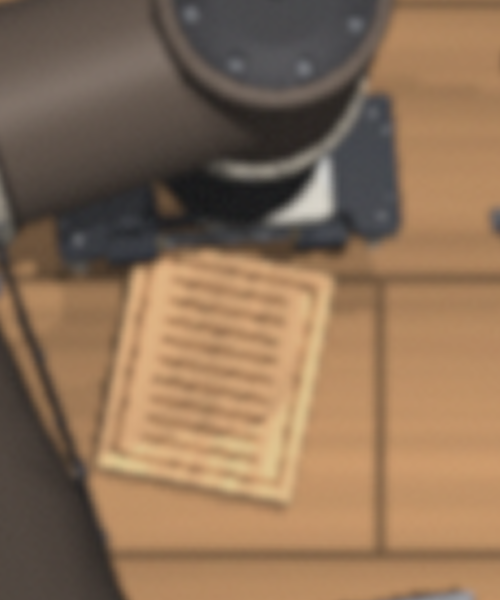

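The fingers are in contact at the +x side: the blank's corners are now (97,465), (288,502) and (333,283), and it has already turned from 14° to 11°. I'll carry on pushing.

```bash
python3 -m creep '{"translation":[[-3,0,0],[-3,0,0],[-3,0,0],[-3,0,0],[-3,0,0],[-3,0,0],[-3,0,0],[-2,0,0]],"spin":[0,0,0,0,0,0,0,0],"gripper":[0.8,0.8,0.8,0.8,0.8,0.8,0.8,0.8]}'
python3 -m creep '{"translation":[[-3,0,0],[-3,0,0],[-3,0,0],[-1,0,0],[0,0,0]],"spin":[0,0,0,0,0],"gripper":[0.8,0.8,0.8,0.8,0.8]}'
python3 -m creep '{"translation":[[8,0,0],[8,0,0],[0,0,30],[0,0,40],[0,20,40],[0,40,20],[-10,40,0],[-10,40,0]],"spin":[0,0,0,0,0,0.15,0.15,0.15],"gripper":[0.8,0.8,0.8,0.8,0.8,0.4,0.4,0.4]}'
python3 - <<'E'
from station import cams
import numpy as np,cv2
from h import *
f=cams.grab_frame('top');np.savez('top.npz',**f)
cv2.imwrite('pics/p2.png',rect(f,.028,.68,.15,800,420,1667)[:,:,::-1])
E
```

```text
t: 5.55
eef_pos: [0.6292, 0.0189, 0.0115]
ee_rot: [-3.142, -0.0, -3.059]
force: [2.4, 0.0, 2.6]
width: 0.0698
gripper_force: 1.5
t: 6.05
eef_pos: [0.619, 0.0188, 0.0113]
ee_rot: [-3.141, -0.001, -3.059]
force: [2.5, 0.8, 2.0]
width: 0.0701
gripper_force: 0.8
t: 6.85
eef_pos: [0.6159, 0.16, 0.1422]
ee_rot: [3.141, 0.0, -2.604]
force: [-0.2, 0.1, -0.7]
width: 0.0515
gripper_force: 0.0
```

View pics/p2.png

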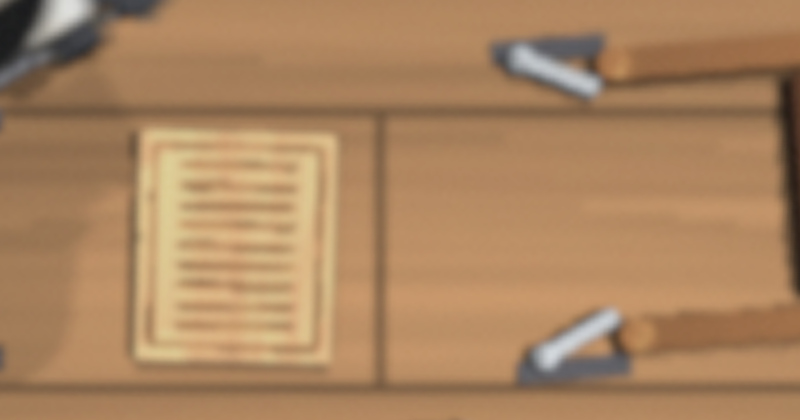

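The blank's corners are at (139,127), (338,133), (330,366) and (133,360), so its centre is about (0.532, 0.009). It is still about 6° short of the holder's angle and about 9 mm low in x. The push on the trailing end should square it further, so I'll do part of that push and look again.

```bash
python3 -m creep '{"translation":[[-11,-7,0],[-11,-7,0],[-11,-7,0],[-11,-7,0],[-11,-7,0],[-10,-7,0],[-10,-8,0],[-10,-8,0]],"spin":[0.14,0.14,0.14,0.14,0.14,0.14,0.14,0.135],"gripper":[0.8,0.8,0.8,0.8,0.8,0.8,0.8,0.8]}'
python3 -m creep '{"translation":[[0,0,-30],[0,0,-30],[0,0,-30],[0,0,-20],[0,0,-14],[0,0,-8],[0,0,0],[0,-4,0]],"spin":[0,0,0,0,0,0,0,0],"gripper":[0.8,0.8,0.8,0.8,0.8,0.8,0.8,0.8]}'
python3 -m creep '{"translation":[[0,-5,0],[0,-5,0],[0.4,-5,0],[0.4,-5,0],[0.4,-5,0],[0.4,-5,0],[0.4,-5,0],[0.4,-5,0]],"spin":[0,0,0,0,0,0,0,0],"gripper":[0.8,0.8,0.8,0.8,0.8,0.8,0.8,0.8]}'
python3 -m creep '{"translation":[[0.4,-5,0],[0.4,-5,0],[0.4,-5,0],[0.4,-5,0],[0.4,-5,0],[0.4,-5,0],[0,0,0]],"spin":[0,0,0,0,0,0,0],"gripper":[0.8,0.8,0.8,0.8,0.8,0.8,0.8]}'
python3 - <<'E'
from station import cams
import numpy as np,cv2
from h import *
f=cams.grab_frame('top');np.savez('top.npz',**f)
cv2.imwrite('pics/p3.png',rect(f,.028,.68,.15,800,420,1667)[:,:,::-1])
E
```

```text
t: 7.7
eef_pos: [0.5303, 0.1003, 0.1412]
ee_rot: [3.14, -0.001, -1.488]
force: [0.1, -0.8, -0.5]
width: 0.07
gripper_force: 0.0
t: 8.5
eef_pos: [0.5312, 0.0971, 0.0099]
ee_rot: [-3.141, -0.0, -1.493]
force: [-0.3, -0.2, -0.5]
width: 0.0698
gripper_force: 0.0
t: 9.3
eef_pos: [0.5334, 0.0567, 0.0096]
ee_rot: [-3.141, 0.0, -1.493]
force: [-0.1, 2.4, 1.6]
width: 0.0697
gripper_force: 1.2
t: 10.0
eef_pos: [0.5351, 0.026, 0.0094]
ee_rot: [3.141, -0.0, -1.494]
force: [-1.4, 1.0, -0.1]
width: 0.0701
gripper_force: 0.0
```

View pics/p3.png

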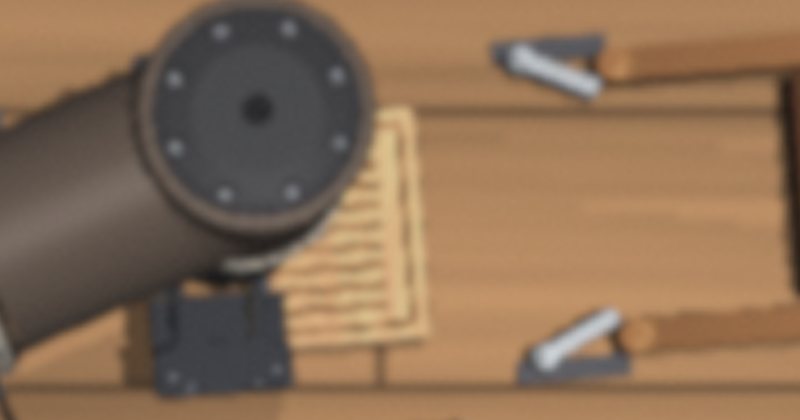

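The blank is now flush with the fingers. Its leading edge runs (413,107)-(430,338), a 4.2° tilt that matches the holder, and its centre is about 3.5 mm off the centre line towards -x. I'll push on with a slight +x component, then back off a little and narrow the fingers so they stay clear of the catches.

```bash
python3 -m creep '{"translation":[[0.9,-7,0],[0.9,-7,0],[0.9,-7,0],[0.9,-7,0],[0.9,-7,0],[0.9,-7,0],[0.9,-7,0],[0.9,-7,0]],"spin":[0,0,0,0,0,0,0,0],"gripper":[0.8,0.8,0.8,0.8,0.8,0.8,0.8,0.8]}'
python3 -m creep '{"translation":[[0,0,0],[-0.8,10,0],[0,0,0],[0,0,0],[0,0,0],[0.8,-7,0],[0.2,-3,0],[0.2,-3,0]],"spin":[0,0,0,0,0,0,0,0],"gripper":[0.8,0.8,0.3,0.3,0.3,0.3,0.3,0.3]}'
python3 - <<'E'
from station import cams
import numpy as np,cv2
from h import *
f=cams.grab_frame('top');np.savez('top.npz',**f)
cv2.imwrite('pics/p4.png',rect(f,.028,.68,.05,600,420,1667)[:,:,::-1])
E
```

```text
t: 10.85
eef_pos: [0.5427, -0.0297, 0.0095]
ee_rot: [3.142, 0.0, -1.494]
force: [-0.1, 0.6, -0.4]
width: 0.07
gripper_force: 0.5
t: 11.65
eef_pos: [0.5432, -0.0325, 0.0095]
ee_rot: [-3.141, 0.0, -1.494]
force: [0.3, 0.9, -1.2]
width: 0.0291
gripper_force: 0.5
```

View pics/p4.png

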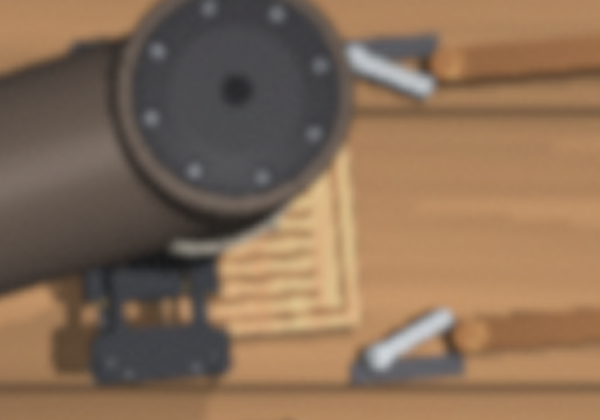

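The leading edge's lower corner is at (358,326) and its midpoint works out at about (0.554, -0.160), within 1 mm of the holder line. I'll push into the holder, watching the force.

```bash
python3 -m creep '{"translation":[[0.5,-6,0],[0.5,-6,0],[0.5,-6,0],[0.5,-6,0],[0.5,-6,0],[0.5,-6,0],[0.5,-6,0],[0.5,-6,0]],"spin":[0,0,0,0,0,0,0,0],"gripper":[0.3,0.3,0.3,0.3,0.3,0.3,0.3,0.3]}'
python3 -m creep '{"translation":[[0.4,-5,0],[0.4,-5,0],[0.4,-5,0],[0.4,-5,0],[0.4,-5,0],[0.4,-5,0],[0.4,-5,0],[0.4,-5,0]],"spin":[0,0,0,0,0,0,0,0],"gripper":[0.3,0.3,0.3,0.3,0.3,0.3,0.3,0.3]}'
python3 -m creep '{"translation":[[0.4,-5,0],[0.4,-5,0],[0.4,-5,0],[0.4,-5,0],[0.4,-5,0],[0.4,-5,0],[0.4,-5,0],[0.4,-5,0]],"spin":[0,0,0,0,0,0,0,0],"gripper":[0.3,0.3,0.3,0.3,0.3,0.3,0.3,0.3]}'
python3 -m creep '{"translation":[[0.4,-5,0],[0.4,-5,0],[0.4,-5,0],[0.4,-5,0],[0.4,-5,0],[0.2,-3,0],[0.2,-3,0],[0,0,0]],"spin":[0,0,0,0,0,0,0,0],"gripper":[0.3,0.3,0.3,0.3,0.3,0.3,0.3,0.3]}'
python3 - <<'E'
from station import cams
import numpy as np,cv2
from h import *
f=cams.grab_frame('top');np.savez('top.npz',**f)
cv2.imwrite('pics/p5.png',rect(f,.026,.68,-.08,600,420,2000)[:,:,::-1])
E
```

```text
t: 12.5
eef_pos: [0.5474, -0.0803, 0.0096]
ee_rot: [-3.141, 0.0, -1.494]
force: [0.3, 6.4, 0.6]
width: 0.0265
gripper_force: 2.7
t: 13.3
eef_pos: [0.5505, -0.1204, 0.0096]
ee_rot: [-3.141, 0.0, -1.494]
force: [2.6, 5.2, -1.4]
width: 0.0263
gripper_force: 2.3
t: 14.1
eef_pos: [0.5538, -0.1604, 0.0096]
ee_rot: [-3.141, 0.0, -1.494]
force: [2.7, 5.1, -0.5]
width: 0.0261
gripper_force: 2.4
t: 14.9
eef_pos: [0.5559, -0.1916, 0.0096]
ee_rot: [3.142, -0.0, -1.494]
force: [0.1, 2.0, 0.4]
width: 0.0263
gripper_force: 0.6
```

View pics/p5.png

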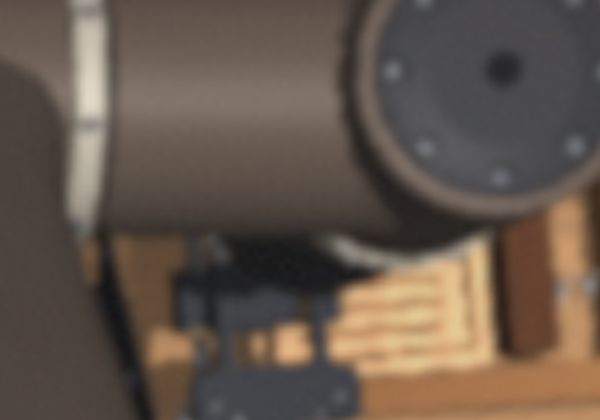

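The blank sits square in the rails, with its leading edge near (495,350) and the jaw face just ahead near (508,350). I'll press steadily in small steps.

```bash
python3 -m creep '{"translation":[[0.1,-1.5,0],[0.1,-1.5,0],[0.1,-1.5,0],[0.1,-1.5,0],[0.1,-1.5,0],[0.1,-1.5,0],[0.1,-1.5,0],[0.1,-1.5,0]],"spin":[0,0,0,0,0,0,0,0],"gripper":[0.3,0.3,0.3,0.3,0.3,0.3,0.3,0.3]}'
python3 -m creep '{"translation":[[0.1,-1,0],[0.1,-1,0],[0,-1,0],[0.1,-1,0]],"spin":[0,0,0,0],"gripper":[0.3,0.3,0.3,0.3]}'
python3 -m creep '{"translation":[[0.1,-0.7,0],[0.1,-0.7,0],[0,-0.6,0]],"spin":[0,0,0],"gripper":[0.3,0.3,0.3]}'
```

```text
t: 15.75
eef_pos: [0.5563, -0.2027, 0.0095]
ee_rot: [3.141, 0.001, -1.494]
force: [-1.3, 9.2, 2.9]
width: 0.0263
gripper_force: 4.8
t: 16.15
eef_pos: [0.5566, -0.2062, 0.0095]
ee_rot: [3.141, 0.001, -1.494]
force: [0.7, 11.1, 2.6]
width: 0.0265
gripper_force: 5.8
t: 16.45
eef_pos: [0.5569, -0.2083, 0.0095]
ee_rot: [3.141, 0.001, -1.494]
force: [-0.5, 10.6, 1.1]
width: 0.0261
gripper_force: 5.2
```

```bash
for i in 1 2 3; do :; done
python3 -m creep '{"translation":[[0,-0.5,0],[0.1,-0.5,0]],"spin":[0,0],"gripper":[0.3,0.3]}' | egrep 'eef|force'
python3 -m creep '{"translation":[[0,-0.5,0],[0.1,-0.5,0]],"spin":[0,0],"gripper":[0.3,0.3]}' | egrep 'eef|force'
python3 -m creep '{"translation":[[0,-0.5,0],[0.1,-0.5,0]],"spin":[0,0],"gripper":[0.3,0.3]}' | egrep 'eef|force'
```

```text
eef_pos: [0.5568, -0.2092, 0.0095]
force: [-0.2, 10.9, 2.7]
gripper_force: 5.5
eef_pos: [0.5569, -0.2101, 0.0095]
force: [-0.7, 11.7, 2.1]
gripper_force: 5.7
eef_pos: [0.557, -0.2111, 0.0095]
force: [-1.4, 12.1, 2.8]
gripper_force: 6.0
```

```bash
python3 -m creep '{"translation":[[0,-0.5,0],[0.1,-0.5,0]],"spin":[0,0],"gripper":[0.3,0.3]}' | egrep 'eef|force'
python3 -m creep '{"translation":[[0,-0.5,0],[0.1,-0.5,0]],"spin":[0,0],"gripper":[0.3,0.3]}' | egrep 'eef|force'
```

```text
eef_pos: [0.557, -0.2115, 0.0095]
force: [-2.0, 18.4, 6.1]
gripper_force: 9.0
eef_pos: [0.557, -0.2116, 0.0095]
force: [-2.4, 24.6, 6.2]
gripper_force: 12.0
```

The force rises with no further motion, so the blank is at the hard stop. I'll ease off, withdraw and inspect.

```bash
python3 -m creep '{"translation":[[0,1,0],[0,1,0],[0,2,0],[0,5,0],[0,10,0],[0,20,0],[0,10,40],[0,0,50]],"spin":[0,0,0,0,0,0,0,0],"gripper":[0.3,0.3,0.3,0.3,0.3,0.3,0.3,0.3]}'
python3 -m creep '{"translation":[[0,30,40],[0,40,0],[0,40,0],[0,40,0],[0,40,0],[0,30,0],[0,0,0]],"spin":[0,0,0,0,0,0,0],"gripper":[0.3,0.3,0.3,0.3,0.3,0.3,0.3]}'
python3 - <<'E'
from station import cams
import numpy as np,cv2
from h import *
f=cams.grab_frame('top');np.savez('top.npz',**f)
a=rect(f,.026,.68,-.12,480,440,2000)[:,:,::-1]
g=cams.grab_frame('scene')['img'][150:240,110:270,::-1]
cv2.imwrite('pics/p6.png',np.hstack([a,cv2.copyMakeBorder(cv2.resize(g,(320,180)),0,260,0,0,cv2.BORDER_CONSTANT)]))
E
```

```text
t: 18.25
eef_pos: [0.5558, -0.1638, 0.0983]
ee_rot: [3.136, 0.0, -1.493]
force: [1.6, -1.0, 0.3]
width: 0.0263
gripper_force: 0.0
t: 18.95
eef_pos: [0.5579, 0.0582, 0.1398]
ee_rot: [-3.141, 0.0, -1.491]
force: [0.7, -0.3, 0.8]
width: 0.0267
gripper_force: 0.0
```

View pics/p6.png

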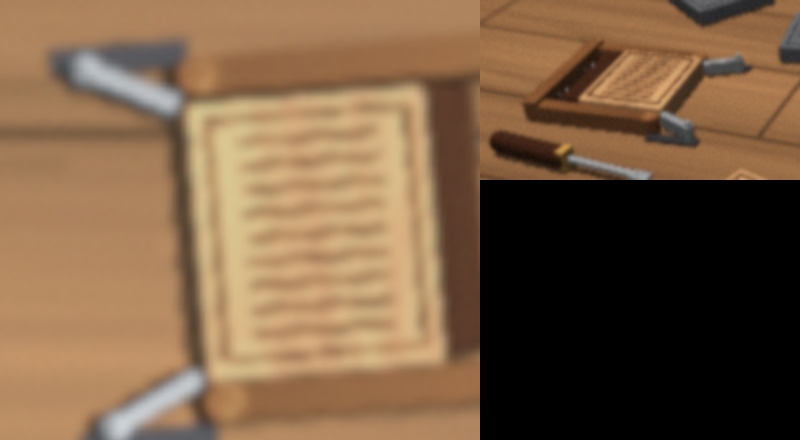

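Both catch tips, at (182,107) and (203,375), are back at their rest positions behind the blank's trailing end. The jaw at (440,220) is pressed against the leading end, so the blank is clamped. The robot is clear, so I'll hand in.

```bash
python3 -c "
from station import arm
print(arm.job_done())"
```

```text
the job is handed in; nothing more can be done
None
```

The wide blank was the one waiting; it is now pressed into the wide holder with both catches snapped in behind it (checked in the last picture), and the job is handed in.

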